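# Set and lock the swivelling key strip

### The job

On the teak entry shelf, swing the magnetic key strip round on its stud until its arm lies centred between the two red lines on the grey plate. Then run the loose upper steel nut down the stud (clockwise seen from above) and tighten it firmly against the brass nut below, about an eighth of a turn past first contact, to lock it. Do not turn the brass nut, leave the strip in line and the other things on the shelf where they are, and let go.

Things in the scene. Friction and masses are not known exactly. Their poses are not given: they have to be found in the camera images.
- mount: Fixed grey plate, 90 (x) by 150 (y, -40 to +110) by 10 mm, on the teak shelf (shelf top 45 mm above the work surface). Origin on its underside on the axis of the upright 19 mm stud; z up. Two red lines at x = -18 and +18 mm, y = 33 to 107 mm. Stacked on the stud, in mm above the origin: strip eye 10 to 18, brass first nut 20 to 36, loose steel jam nut above.
- stud (a point): Top end of the stud, on its axis, 66 mm above the plate's underside.
- key_strip (a joint): Angle of the key strip about the stud: 0 = pointing along the plate's +y, midway between the red lines; positive = turned clockwise seen from above (towards the plate's +x). It starts positive; range -0.3 to 1.3. The pivot is stiff (0.25 N m) and stays where it is left.
- strip_grip (a point): Middle of the top edge of the strip's upright steel fin, 112 mm from the stud axis; y points outward along the strip, z up. Fin: 10 mm thick, 18 to 48 mm above the plate's underside, 75 to 195 mm from the axis, standing along the middle of a flat aluminium arm 24 mm wide (10 to 18 mm high, same length). Two keys are stuck to its +x face 150 to 190 mm out.
- jam_nut_top (a point): Centre of the top face of the loose upper steel nut (jam nut), z up: hexagon 30 mm across flats, 34.6 across corners, 16 mm high. Turns with the nut: flats face its +y, -y and every 60 degrees from there; a red dab marks the +y flat. Coarse four-start thread, 8 mm down per clockwise turn. 58 mm above the plate's underside at joint value 0, 52 mm when it meets the first nut.
- jam_nut (a joint): Turn of the jam nut, growing clockwise seen from above as it runs down (1.27 mm per rad); starts 0.2 to 2.0. Meets the first nut at 4.71; turned on, it tightens by about 30 N of clamp force per rad and holds it when let go. Running free takes about 0.06 N m, tightening somewhat more. 20 N or more (0.7 rad past contact) is firmly tight.
- first_nut_corner (a point): One upper corner of the brass first nut (hexagon 30 mm across flats, 16 mm high, top 36 mm above the plate's underside), 17.3 mm from the stud axis. The nut is stiff (0.6 N m) but will turn if gripped together with the jam nut.
- ring_dish: White porcelain ring dish, 90 mm across, 22 mm high; origin at the centre of its underside.
- bike_light: Red aluminium bike light, 34 by 60 (y) by 30 mm high with a black press button on top; origin at the centre of its underside.
- note_clip: Chrome spring-clip note holder on a round 48 mm foot, 65 mm high; origin at the centre of its underside.
- tip_cap: Black plastic umbrella tip cap standing on its wide end, 26 mm across, 36 mm high; origin at the centre of its underside.

How it is judged:
By the outcome, as a careful person would: the job done as asked, in the order asked, and still so for the second after the job is handed in, with the robot touching nothing.
It also fails if it takes over 58 s, if anything falls off the work surface, if the arm or the gripper's body presses on something with over 40 N, if the wrist force passes 120 N, or if a joint passes its speed limit or range.

### The arm

A 6-joint arm with a two-finger parallel gripper is mounted at the origin on the work surface. World frame = base frame: x ahead of the robot, y to its left, z up, the work surface at z = 0. Lengths are in m, angles in rad, forces in N, time in s.
With the tool pointing down it reaches from about 0.3 to 0.85 m from the base axis. Payload 4.2 kg.
Tool frame: the origin (TCP) lies midway between the tips of the shut fingers; the grasp point (between the pads) lies 19 mm behind it; z points along the fingers, y is the line along which they close (so a half turn about z gives the same grasp; the last joint's range is limited). The gripper opens to 91 mm and grips with 3 to 60 N. Pads are 32 mm wide; open, the fingers measure 118 mm over their backs; the gripper's body (76 mm by 178 mm) begins 60 mm behind the grasp point.
Start: joints at [1.126, 0.32, 1.565, -0, 1.257, -0.02], TCP at [0.237, 0.524, 0.214] pointing down, gripper open.
Joint ranges: [-3.11, 3.11], [-0.84, 2.01], [0.21, 2.61], [-1.34, 4.49], [0.05, 2.63], [-2.56, 2.56]. Speed limits (rad/s): [2.57, 2.57, 3.14, 3.14, 3.14, 3.14].

### API

Orientations are given as [roll, pitch, yaw] about the fixed x, y, z axes, in that order (R = Rz(yaw) Ry(pitch) Rx(roll)).
In Python, from station import sense, viewer, r gives the robot as it stands.
- The arm moves only by the shell command python3 -m jog 'ROWS' [OPENING]. ROWS is JSON, a list of rows, each an object of numbers: "x", "y", "z": the shift along the tool's x, y, z in mm; "wx", "wy", "wz": the turn, a rotation vector about the tool's x, y, z in rad. In form: [{"x": .., "y": .., "z": .., "wx": .., "wy": .., "wz": ..}, ...]. A call has 1 to 20 rows; each row shifts and turns the commanded pose from where the row before left it, along the tool's axes as they then stand; what a row does not reach is not made up. A row lasts 1/12 s, in which the tool goes at most 41.7 mm and 7.16 degrees, less where a joint would pass 70% of its speed; a pose out of reach is approached as far as the arm can. A call is refused whole if a number of a shift passes 41.7 or a number of a turn 0.125, either way. A call with a gripper value outside its range is refused whole. OPENING is the opening, from 0 (shut) to 1 (fully open), set as the call begins (- or left out, the last holds). The fingers move at their own pace and stop on an object; the grip force is fixed at half the most. Time passes only in rows, so rows that do not move let the fingers close. It gives the time, the measured TCP pose, the force, the opening and the grip force at its end, in the units of the state.
- sense(): the state, without advancing time (a new reading comes with each control period).
- viewer.capture(name): name is "scene" or "top" or "wrist"; returns a dict with "pixels" (480x640x3 uint8, blue, green, red), "range_z" (480x640 float32, m along the optical axis (not along the pixel's ray), 0 where there is no reading), "K" (3x3 intrinsics, pixels), "pose" (4x4, takes a point from camera to world coordinates). Camera axes: x right, y down, z forward; pixel columns grow to the right and rows downward; lengths in m; the calibration is good to about 2 mm. A picture is of the moment at which its call begins.
- r.sign_off(): hands the job in; it is judged then, once.
Trained networks look in a picture, given as the dict that the camera call returned (one of the last four; its "shot" number tells which), for a name from the list of things; names that differ only in an ending like _2 or _b are one class to them, and where a whole thing is asked for, a point or a joint stands for the part that bears it (a point fixed in the world has none). Each returns a list of dicts, best first, with "score" (0 to 1); they miss things now and then, are a little off and sometimes report something else, mostly with a low value. They report only what shows in the picture. A call takes as long as a camera call.
- viewer.cut_out(picture, target): "region" (480x640 bool, what is visible of it) and "position" ([column, row] in pixels, amid what is visible of it).
The state is a dict: "clock": time; "qpos": joint angles; "qd": joint speeds; "joint_efforts": joint torques, N m; "tcp_pos": TCP position; "tcp_rot": TCP orientation; "contact_force": force on the tool from outside, world axes, zero at the start; "wrist_torque": the same for the moment, N m; "gripper_width": opening from 0.0 (shut) to 1.0 (fully open); "gripper_force": force on a finger pad.
Only numpy, scipy, OpenCV 4.12 (cv2) and the standard library are available. Lean on these libraries where they do the work, as an engineer would, in place of code of your own. Each camera call takes 0.05 s, during which the arm holds its last target. There are 200 camera calls.

## Working session

There is one attempt and no reset: what is moved stays moved. The work goes in short steps, Python scripts to look and compute and a shell command to move; the robot and the scene stay as the last step left them, time stands still between calls to the robot, and variables do not carry over. Pictures are saved under pics/ and viewed, at most 10 in all, crops included, and the job is handed in when it is done.

```bash
mkdir -p pics
cat > h.py <<'E'
import numpy as np, cv2
from station import sense, viewer, r
def pts(p, m):
    v,u=np.where(m & (p["range_z"]>0)); z=p["range_z"][v,u]; K=p["K"]
    c=np.stack([(u-K[0,2])/K[0,0]*z,(v-K[1,2])/K[1,1]*z,z,np.ones_like(z)])
    return (p["pose"]@c)[:3].T
def proj(p,w):
    c=np.linalg.inv(p["pose"])@np.append(w,1); q=p["K"]@c[:3]; return q[:2]/q[2]
E
python3 - <<'E'
from h import *
s=sense(); print({k:np.round(v,3) for k,v in s.items()})
ims=[]
for n in ("top","scene"):
    p=viewer.capture(n); cv2.imwrite(f"pics/{n}0.png",p["pixels"]); print(n,np.round(p["pose"],3).tolist(),p["K"][0,0])
    for t in ("mount","key_strip","jam_nut","first_nut_corner","ring_dish","bike_light","note_clip","tip_cap"):
        for d in viewer.cut_out(p,t)[:1]:
            q=pts(p,d["region"]); 
            print(t,round(d["score"],2),np.round(d["position"]),len(q),np.round(np.percentile(q,[2,50,98],axis=0),3).tolist() if len(q) else "")
E
```

```text
{'clock': np.float64(0.0), 'qpos': array([ 1.126,  0.32 ,  1.566, -0.   ,  1.257, -0.02 ]), 'qd': array([ 0.   , -0.   ,  0.   , -0.001, -0.003,  0.001]), 'joint_efforts': array([  0.   , -41.246, -23.197,   0.073,   0.046,  -0.   ]), 'tcp_pos': array([0.237, 0.523, 0.213]), 'tcp_rot': array([-3.14 , -0.   ,  2.717]), 'contact_force': array([ 0.667,  0.654, -0.349]), 'wrist_torque': array([0.017, 0.007, 0.017]), 'gripper_force': np.float64(0.0), 'gripper_width': np.float64(0.997)}
top [[-0.017, -0.998, 0.061, 0.481], [-1.0, 0.019, 0.019, 0.015], [-0.02, -0.06, -0.998, 0.907], [0.0, 0.0, 0.0, 1.0]] 514.3523167521462
mount 0.71 [376. 254.] 5749 [[0.466, -0.155, 0.052], [0.517, -0.069, 0.057], [0.585, 0.046, 0.11]]
key_strip 0.8 [355. 233.] 1819 [[0.494, -0.123, 0.056], [0.55, -0.033, 0.064], [0.592, 0.054, 0.096]]
jam_nut 0.56 [401. 250.] 187 [[0.499, -0.135, 0.083], [0.515, -0.116, 0.102], [0.528, -0.104, 0.11]]
first_nut_corner 0.37 [398. 259.] 11 [[0.5, -0.109, 0.065], [0.504, -0.107, 0.078], [0.507, -0.106, 0.082]]
ring_dish 0.7 [520. 250.] 2285 [[0.477, -0.336, 0.049], [0.516, -0.
[... 604 characters left out ...]
] 1994 [[0.517, -0.125, 0.057], [0.568, -0.01, 0.067], [0.597, 0.058, 0.094]]
jam_nut 0.57 [214. 241.] 228 [[0.481, -0.148, 0.066], [0.523, -0.115, 0.097], [0.529, -0.103, 0.103]]
first_nut_corner 0.58 [214. 250.] 164 [[0.514, -0.131, 0.064], [0.526, -0.114, 0.073], [0.529, -0.103, 0.081]]
ring_dish 0.69 [123. 244.] 1281 [[0.475, -0.337, 0.046], [0.507, -0.302, 0.059], [0.557, -0.256, 0.068]]
bike_light 0.82 [115. 299.] 924 [[0.628, -0.279, 0.052], [0.659, -0.243, 0.074], [0.676, -0.219, 0.079]]
note_clip 0.64 [174. 214.] 443 [[0.36, -0.262, 0.045], [0.409, -0.232, 0.055], [0.429, -0.212, 0.11]]
tip_cap 0.7 [357. 253.] 265 [[0.474, 0.121, 0.044], [0.487, 0.132, 0.064], [0.492, 0.144, 0.081]]
```

View pics/top0.png

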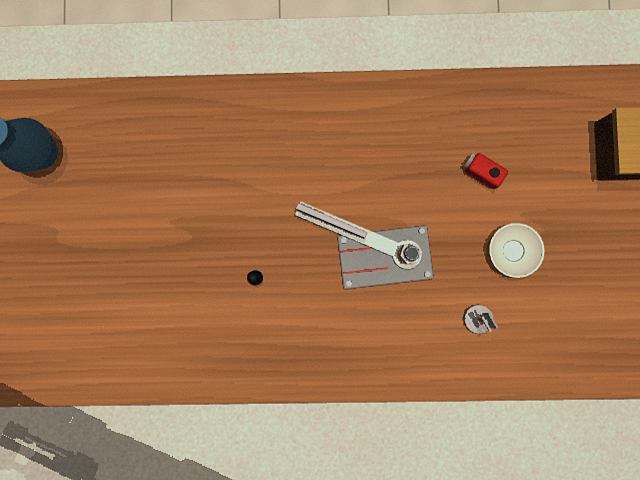

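View pics/scene0.png

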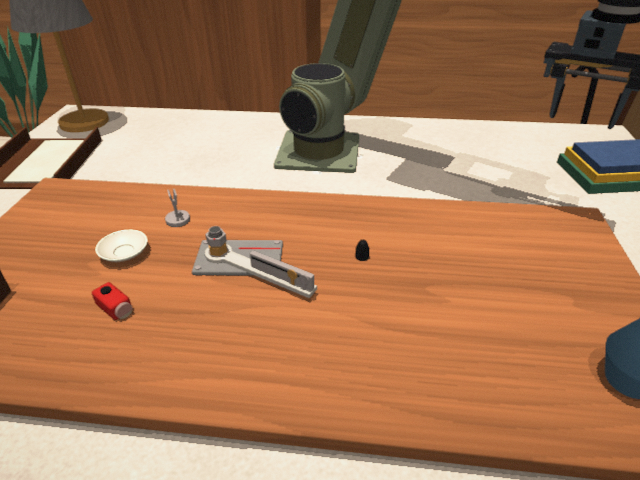

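The top view shows the stud and nut at about (410,252), with the strip running from there to (297,208). The red lines run from about (343,273) to (388,268), and the strip is turned towards plate +x. The scene view agrees, with nut at (214,240) and fin end at (313,285). Next I'll compute the geometry.

```bash
cat >> h.py <<'E'
def onplane(p,uv,z):
    uv=np.atleast_2d(uv).astype(float); K=p["K"]
    d=np.c_[(uv[:,0]-K[0,2])/K[0,0],(uv[:,1]-K[1,2])/K[1,1],np.ones(len(uv))]@p["pose"][:3,:3].T
    o=p["pose"][:3,3]; return o+d*((z-o[2])/d[:,2])[:,None]
def fitline(q):
    c=q.mean(0); w=np.linalg.svd(q-c)[2][0]; return c,(w if w[1]>0 else -w)
def analyse(p, near=None):
    im=p["pixels"].astype(int); b,g,rd=im[...,0],im[...,1],im[...,2]
    red=((rd>110)&(rd>2*g)&(rd>2*b)).astype(np.uint8)
    n,l,st,ce=cv2.connectedComponentsWithStats(red)
    for i in range(1,n):
        if st[i,4]<15: continue
        v,u=np.where(l==i); q=onplane(p,np.c_[u,v],.055)[:,:2]; c,w=fitline(q)
        t=(q-c)@w; s=(q-c)@[-w[1],w[0]]
        print("red",st[i,4],"c",np.round(c,4),"ang",round(np.degrees(np.arctan2(w[1],w[0])),2),"len",round(np.ptp(t),3),"wid",round(np.ptp(s),4))
E
python3 - <<'E'
from h import *
p=viewer.capture("top"); analyse(p)
d=viewer.cut_out(p,"key_strip")[0]; q=pts(p,d["region"])
a=q[(q[:,2]>.085)&(q[:,1]>-.05)]; c,w=fitline(a[:,:2]); print("fin",len(a),c,np.degrees(np.arctan2(w[1],w[0])),np.median(a[:,2]))
d=viewer.cut_out(p,"jam_nut")[0]; q=pts(p,d["region"]); print(np.median(q[q[:,2]>.098],axis=0), np.max(q[:,2]))
m=np.zeros((480,640),bool); m[240:270,392:428]=1; q=pts(p,m); 
for lo,hi in((.095,.105),(.105,.116)):
  s=q[(q[:,2]>lo)&(q[:,2]<hi)]; print(lo,len(s),s.mean(0),s.min(0),s.max(0))
E
```

```text
red 613 c [ 0.653  -0.2586] ang 55.63 len 0.06 wid 0.0333
red 56 c [ 0.5233 -0.0367] ang 95.44 len 0.05 wid 0.0031
red 76 c [ 0.4887 -0.0527] ang 95.79 len 0.072 wid 0.0032
fin 529 [0.56873076 0.0051171 ] 65.1763507902618 0.09321784392418919
[ 0.51305646 -0.11721559  0.10213045] 0.11422982392618486
0.095 184 [ 0.51260335 -0.11775483  0.10151954] [ 0.49774525 -0.13569252  0.09583765] [ 0.5288368 -0.1025703  0.1049009]
0.105 145 [ 0.51284257 -0.11908929  0.111309  ] [ 0.50236682 -0.12914342  0.10550665] [ 0.52238585 -0.1095608   0.11461687]
```

```bash
python3 -m jog '[{"x":-32.2,"y":-22.5},{"x":-32.2,"y":-22.5},{"x":-32.2,"y":-22.5},{"x":-32.2,"y":-22.5},{"x":-32.2,"y":-22.5},{"x":-32.2,"y":-22.5},{"x":-32.2,"y":-22.5},{"x":-32.2,"y":-22.5},{"x":-32.2,"y":-22.5},{"x":-32.2,"y":-22.5},{"x":-32.2,"y":-22.5},{"x":-32.2,"y":-22.5},{"x":-32.2,"y":-22.5},{"x":-32.2,"y":-22.5},{"x":-32.2,"y":-22.5},{"x":-32.2,"y":-22.5}]' 1
python3 -m jog '[{"wz":0.121,"z":-4},{"wz":0.121,"z":-4},{"wz":0.121,"z":-4},{"wz":0.121,"z":-4},{"wz":0.121,"z":-4},{"wz":0.121,"z":-4},{"wz":0.121,"z":-4},{"wz":0.121,"z":-4},{"wz":0.121,"z":-4},{"wz":0.121,"z":-4},{"wz":0.121},{"wz":0.121},{"wz":0.121},{},{}]'
python3 - <<'E'
from h import *
p=viewer.capture("wrist"); cv2.imwrite("pics/w1.png",p["pixels"]); print(np.round(p["pose"],3).tolist(), p["K"][0,0]); analyse(p)
print(proj(p,[.5128,-.119,.111]),sense()["qpos"])
for t in ("key_strip","jam_nut"):
  for d in viewer.cut_out(p,t)[:2]: 
    q=pts(p,d["region"]); print(t,d["score"],d["position"],np.round(np.percentile(q,[2,50,98],axis=0),4).tolist())
E
```

```text
[[0.412, 0.883, 0.224, 0.176], [0.911, -0.399, -0.102, 0.553], [-0.001, 0.246, -0.969, 0.385], [0.0, 0.0, 0.0, 1.0]] 392.1099708572788
[-135.40123483  716.69972801] [ 1.12601126e+00  3.19630237e-01  1.56449824e+00 -1.00031191e-05
  1.25740259e+00 -2.00073216e-02]schema error: expected keys x, y, z, wx, wy, wz
schema error: expected keys x, y, z, wx, wy, wz
```

View pics/w1.png

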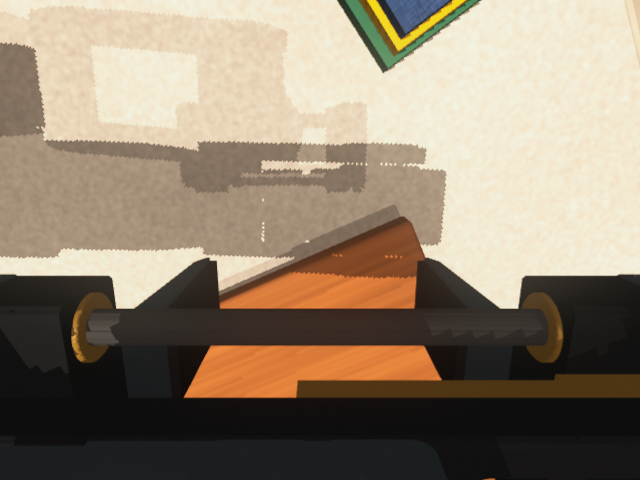

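Every row has to carry all six keys. The wrist picture shows only the empty table and the books at (410,20), with the fingers in the lower half. So the camera sees ahead along tool +x, and I'll view the stud from the plate's -y side.

```bash
python3 -m jog '[{"x":-29.2,"y":-27.2,"z":0,"wx":0,"wy":0,"wz":0},{"x":-29.2,"y":-27.2,"z":0,"wx":0,"wy":0,"wz":0},{"x":-29.2,"y":-27.2,"z":0,"wx":0,"wy":0,"wz":0},{"x":-29.2,"y":-27.2,"z":0,"wx":0,"wy":0,"wz":0},{"x":-29.2,"y":-27.2,"z":0,"wx":0,"wy":0,"wz":0},{"x":-29.2,"y":-27.2,"z":0,"wx":0,"wy":0,"wz":0},{"x":-29.2,"y":-27.2,"z":0,"wx":0,"wy":0,"wz":0},{"x":-29.2,"y":-27.2,"z":0,"wx":0,"wy":0,"wz":0},{"x":-29.2,"y":-27.2,"z":0,"wx":0,"wy":0,"wz":0},{"x":-29.2,"y":-27.2,"z":0,"wx":0,"wy":0,"wz":0},{"x":-29.2,"y":-27.2,"z":0,"wx":0,"wy":0,"wz":0},{"x":-29.2,"y":-27.2,"z":0,"wx":0,"wy":0,"wz":0},{"x":-29.2,"y":-27.2,"z":0,"wx":0,"wy":0,"wz":0},{"x":-29.2,"y":-27.2,"z":0,"wx":0,"wy":0,"wz":0},{"x":-29.2,"y":-27.2,"z":0,"wx":0,"wy":0,"wz":0},{"x":-29.2,"y":-27.2,"z":0,"wx":0,"wy":0,"wz":0},{"x":-29.2,"y":-27.2,"z":0,"wx":0,"wy":0,"wz":0},{"x":-29.2,"y":-27.2,"z":0,"wx":0,"wy":0,"wz":0}]' 1
python3 -m jog '[{"x":0,"y":0,"z":0,"wx":0,"wy":0,"wz":0.12},{"x":0,"y":0,"z":0,"wx":0,"wy":0,"wz":0.12},{"x":0,"y":0,"z":0,"wx":0,"wy":0,"wz":0.12},{"x":0,"y":0,"z":0,"wx":0,"wy":0,"wz":0.12},{"x":0,"y":0,"z":0,"wx":0,"wy":0,"wz":0.12},{"x":0,"y":0,"z":0,"wx":0,"wy":0,"wz":0.12},{"x":0,"y":0,"z":0,"wx":0,"wy":0,"wz":0.12},{"x":0,"y":0,"z":0,"wx":0,"wy":0,"wz":0.12},{"x":0,"y":0,"z":0,"wx":0,"wy":0,"wz":0.12},{"x":0,"y":0,"z":0,"wx":0,"wy":0,"wz":0.12},{"x":0,"y":0,"z":0,"wx":0,"wy":0,"wz":0.12},{"x":0,"y":0,"z":0,"wx":0,"wy":0,"wz":0.12},{"x":0,"y":0,"z":0,"wx":0,"wy":0,"wz":0.12},{"x":0,"y":0,"z":0,"wx":0,"wy":0,"wz":0},{"x":0,"y":0,"z":0,"wx":0,"wy":0,"wz":0}]'
python3 - <<'E'
from h import *
p=viewer.capture("wrist"); cv2.imwrite("pics/w2.png",p["pixels"]); print(np.round(p["pose"],3).tolist()); analyse(p)
print(proj(p,[.5128,-.119,.111]),sense()["qpos"])
for t in ("key_strip","jam_nut"):
  for d in viewer.cut_out(p,t)[:2]: 
    q=pts(p,d["region"]); print(t,d["score"],d["position"],np.round(np.percentile(q,[2,50,98],axis=0),4).tolist())
E
```

```text
clock: 2.7
tcp_pos: [0.5145, -0.1409, 0.2141]
tcp_rot: [3.141, 0.0, 2.716]
contact_force: [1.0, 1.2, -0.5]
gripper_width: 1.002
gripper_force: 0.0
clock: 3.95
tcp_pos: [0.5141, -0.1388, 0.214]
tcp_rot: [3.142, -0.0, 1.16]
contact_force: [0.5, 0.2, -0.2]
gripper_width: 1.001
gripper_force: 0.0
[[0.917, -0.387, -0.098, 0.543], [-0.4, -0.888, -0.226, -0.075], [0.0, 0.247, -0.969, 0.385], [0.0, 0.0, 0.0, 1.0]]
red 254 c [ 0.5235 -0.0353] ang 95.47 len 0.052 wid 0.0032
red 358 c [ 0.4887 -0.0498] ang 95.64 len 0.074 wid 0.0035
red 2269 c [ 0.6525 -0.2479] ang 31.69 len 0.057 wid 0.0513
[302.26540078 216.21131101] [-2.85362416e-01  2.52746224e-01  1.66026971e+00  9.94072649e-05
  1.22853291e+00  1.25754931e-01]
key_strip 0.82 [307.1, 98.6] [[0.4992, -0.1255, 0.0617], [0.5474, -0.0447, 0.0638], [0.5803, 0.015, 0.0944]]
jam_nut 0.71 [311.0, 200.9] [[0.4989, -0.1344, 0.064], [0.5167, -0.1146, 0.1017], [0.5292, -0.1026, 0.1102]]
```

View pics/w2.png

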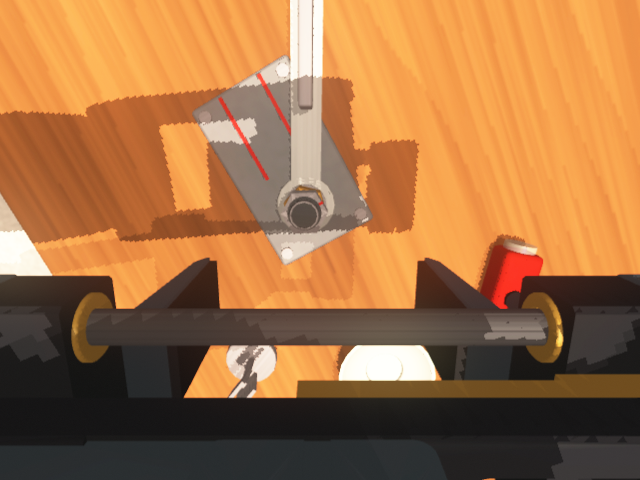

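The wrist view shows the strip pointing straight up the image from the nut at (303,212). The red lines run (222,98)-(268,180) and (258,72)-(291,132), and the fin begins near (305,105). Both cameras agree on a plate direction of 95.6°, a strip direction of 65.2° and a stud at (0.513,-0.119). Now I'll grasp the fin.

```bash
python3 -m jog '[{"x":32.4,"y":-1.6,"z":0,"wx":0,"wy":0,"wz":0.022},{"x":32.4,"y":-1.6,"z":0,"wx":0,"wy":0,"wz":0},{"x":32.4,"y":-1.6,"z":20,"wx":0,"wy":0,"wz":0},{"x":32.4,"y":-1.6,"z":20,"wx":0,"wy":0,"wz":0},{"x":0,"y":0,"z":30,"wx":0,"wy":0,"wz":0},{"x":0,"y":0,"z":30,"wx":0,"wy":0,"wz":0},{"x":0,"y":0,"z":15,"wx":0,"wy":0,"wz":0},{"x":0,"y":0,"z":0,"wx":0,"wy":0,"wz":0},{"x":0,"y":0,"z":0,"wx":0,"wy":0,"wz":0}]' 0.5
python3 - <<'E'
from h import *
s=sense(); T=s["tcp_pos"]; print(T,s["tcp_rot"],s["contact_force"])
p=viewer.capture("top"); 
d=viewer.cut_out(p,"key_strip")[0]; q=pts(p,d["region"])
a=q[(q[:,2]>.085)&(q[:,2]<.097)&(q[:,1]>-.05)]; c,w=fitline(a[:,:2]); print("fin",len(a),c,np.degrees(np.arctan2(w[1],w[0])))
E
```

```text
clock: 4.85
tcp_pos: [0.5622, -0.0183, 0.0986]
tcp_rot: [-3.14, 0.0, 1.136]
contact_force: [-0.3, -0.0, 0.2]
gripper_width: 0.502
gripper_force: 0.0
[ 0.56216556 -0.01825943  0.0985639 ] [-3.14025465e+00  3.93981348e-04  1.13569406e+00] [-0.34952387 -0.01766738  0.24478015]
fin 0 [nan nan] -180.0h.py:14: RuntimeWarning: Mean of empty slice.
  c=q.mean(0); w=np.linalg.svd(q-c)[2][0]; return c,(w if w[1]>0 else -w)
  ret = um.true_divide(
```

```bash
python3 -m jog '[{"x":0,"y":-2.4,"z":15,"wx":0,"wy":0,"wz":0},{"x":0,"y":0,"z":16,"wx":0,"wy":0,"wz":0},{"x":0,"y":0,"z":0,"wx":0,"wy":0,"wz":0},{"x":0,"y":0,"z":0,"wx":0,"wy":0,"wz":0}]' 0.5
python3 -m jog '[{"x":0,"y":0,"z":0,"wx":0,"wy":0,"wz":0},{"x":0,"y":0,"z":0,"wx":0,"wy":0,"wz":0},{"x":0,"y":0,"z":0,"wx":0,"wy":0,"wz":0},{"x":0,"y":0,"z":0,"wx":0,"wy":0,"wz":0},{"x":0,"y":0,"z":0,"wx":0,"wy":0,"wz":0},{"x":0,"y":0,"z":0,"wx":0,"wy":0,"wz":0},{"x":0,"y":0,"z":0,"wx":0,"wy":0,"wz":0},{"x":0,"y":0,"z":0,"wx":0,"wy":0,"wz":0}]' 0
python3 -c "
from h import *
s=sense(); print(s['tcp_pos'],s['wrist_torque'])"
```

```text
clock: 5.28
tcp_pos: [0.5607, -0.0175, 0.0689]
tcp_rot: [3.141, -0.001, 1.135]
contact_force: [0.2, 1.1, -0.0]
gripper_width: 0.504
gripper_force: 0.0
clock: 5.95
tcp_pos: [0.5599, -0.0172, 0.0681]
tcp_rot: [-3.141, -0.0, 1.135]
contact_force: [-1.3, 1.6, 2.8]
gripper_width: 0.106
gripper_force: 30.0
[ 0.55992517 -0.01715352  0.06813835] [0.14602978 0.31274693 0.03652939]
```

```bash
python3 -m jog '[{"x":-0.16,"y":-5.94,"z":0,"wx":0,"wy":0,"wz":-0.053},{"x":-0.16,"y":-5.94,"z":0,"wx":0,"wy":0,"wz":-0.053},{"x":-0.16,"y":-5.94,"z":0,"wx":0,"wy":0,"wz":-0.053},{"x":-0.16,"y":-5.94,"z":0,"wx":0,"wy":0,"wz":-0.053},{"x":-0.16,"y":-5.94,"z":0,"wx":0,"wy":0,"wz":-0.053},{"x":-0.16,"y":-5.94,"z":0,"wx":0,"wy":0,"wz":-0.053},{"x":-0.16,"y":-5.94,"z":0,"wx":0,"wy":0,"wz":-0.053},{"x":-0.16,"y":-5.94,"z":0,"wx":0,"wy":0,"wz":-0.053},{"x":-0.16,"y":-5.94,"z":0,"wx":0,"wy":0,"wz":-0.053},{"x":-0.16,"y":-5.94,"z":0,"wx":0,"wy":0,"wz":-0.053},{"x":0,"y":0,"z":0,"wx":0,"wy":0,"wz":0},{"x":0,"y":0,"z":0,"wx":0,"wy":0,"wz":0},{"x":0,"y":0,"z":0,"wx":0,"wy":0,"wz":0}]' 0
python3 - <<'E'
from h import *
s=sense(); T=s["tcp_pos"]; d=T[:2]-[.513,-.119]; print(T,np.hypot(*d),np.degrees(np.arctan2(d[1],d[0])),s["tcp_rot"],s["wrist_torque"])
E
```

```text
clock: 7.03
tcp_pos: [0.5022, -0.0071, 0.0682]
tcp_rot: [-3.141, -0.001, 1.663]
contact_force: [-3.9, 3.0, 6.4]
gripper_width: 0.105
gripper_force: 30.0
[ 0.5022048  -0.00712412  0.06815276] 0.11239549863469786 95.5115582249513 [-3.14105417e+00 -5.25030218e-04  1.66338236e+00] [ 0.21697041  0.54112377 -0.07131645]
```

```bash
python3 -m jog '[{"x":0,"y":0,"z":0,"wx":0,"wy":0,"wz":0},{"x":0,"y":0,"z":0,"wx":0,"wy":0,"wz":0},{"x":0,"y":0,"z":0,"wx":0,"wy":0,"wz":0},{"x":0,"y":0,"z":0,"wx":0,"wy":0,"wz":0},{"x":0,"y":0,"z":-10,"wx":0,"wy":0,"wz":0},{"x":0,"y":0,"z":-30,"wx":0,"wy":0,"wz":0},{"x":0,"y":0,"z":-30,"wx":0,"wy":0,"wz":0},{"x":-20,"y":0,"z":-20,"wx":0,"wy":0,"wz":0},{"x":-38,"y":0,"z":-10,"wx":0,"wy":0,"wz":0},{"x":-38,"y":0,"z":0,"wx":0,"wy":0,"wz":0},{"x":-37,"y":0,"z":0,"wx":0,"wy":0,"wz":0},{"x":0,"y":0,"z":0,"wx":0,"wy":0,"wz":0},{"x":0,"y":0,"z":0,"wx":0,"wy":0,"wz":0},{"x":0,"y":0,"z":0,"wx":0,"wy":0,"wz":0}]' 0.5
python3 - <<'E'
from h import *
for n in ("top","wrist"):
    p=viewer.capture(n); analyse(p)
    d=viewer.cut_out(p,"key_strip")[0]; q=pts(p,d["region"])
    a=q[(q[:,2]>.088)&(q[:,2]<.097)&(q[:,1]>-.04)]; c,w=fitline(a[:,:2]); print("fin",len(a),c,np.degrees(np.arctan2(w[1],w[0])))
    a=q[(q[:,2]>.058)&(q[:,2]<.066)&(q[:,1]>-.09)]; c,w=fitline(a[:,:2]); print("arm",len(a),c,np.degrees(np.arctan2(w[1],w[0])))
cv2.imwrite("pics/w3.png",p["pixels"]); u,v=map(int,proj(p,[.513,-.119,.103])); print(u,v)
c=cv2.resize(p["pixels"][v-30:v+30,u-40:u+40],None,fx=10,fy=10,interpolation=cv2.INTER_CUBIC); cv2.imwrite("pics/nut3.png",c)
print(sense()["tcp_pos"],sense()["qpos"])
np.savez("w3",**{k:p[k] for k in("pixels","range_z","K","pose")})
E
```

```text
clock: 8.2
tcp_pos: [0.5145, -0.1396, 0.1682]
tcp_rot: [-3.142, -0.001, 1.664]
contact_force: [0.7, 0.1, 0.0]
gripper_width: 0.499
gripper_force: 0.0
red 126 c [ 0.6661 -0.2626] ang 59.59 len 0.057 wid 0.0101
red 79 c [ 0.5244 -0.048 ] ang 95.55 len 0.072 wid 0.0032
red 78 c [ 0.4885 -0.0517] ang 95.84 len 0.072 wid 0.0031
fin 486 [0.5005161 0.0183882] 94.79106361321696
arm 875 [ 0.50355146 -0.0228657 ] 96.25628972784396
red 423 c [ 0.4887 -0.0482] ang 95.57 len 0.074 wid 0.0029
red 468 c [ 0.5249 -0.0476] ang 95.48 len 0.073 wid 0.0031
red 15 c [ 0.5314 -0.1258] ang 20.7 len 0.003 wid 0.0022
fin 1571 [ 0.50428134 -0.01623161] 95.66964239152135
arm 4387 [ 0.50681934 -0.04307672] 95.3523884980866
314 223
[ 0.51469424 -0.1386103   0.16800703] [-2.84774057e-01  2.88531684e-01  1.73197849e+00  2.33946767e-04
  1.12129431e+00 -3.80550853e-01]
```

View pics/w3.png

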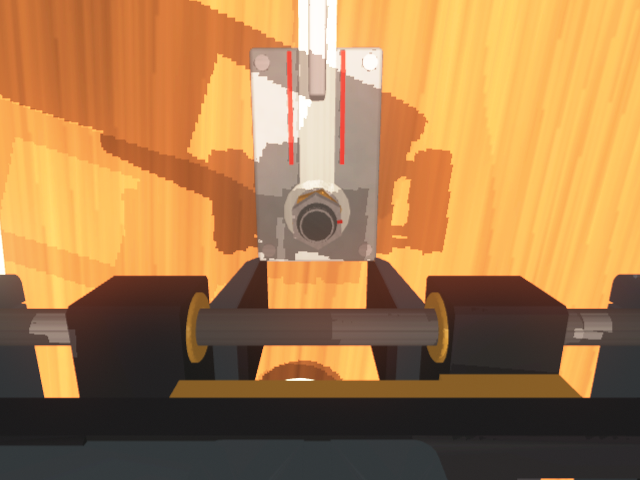

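View pics/nut3.png

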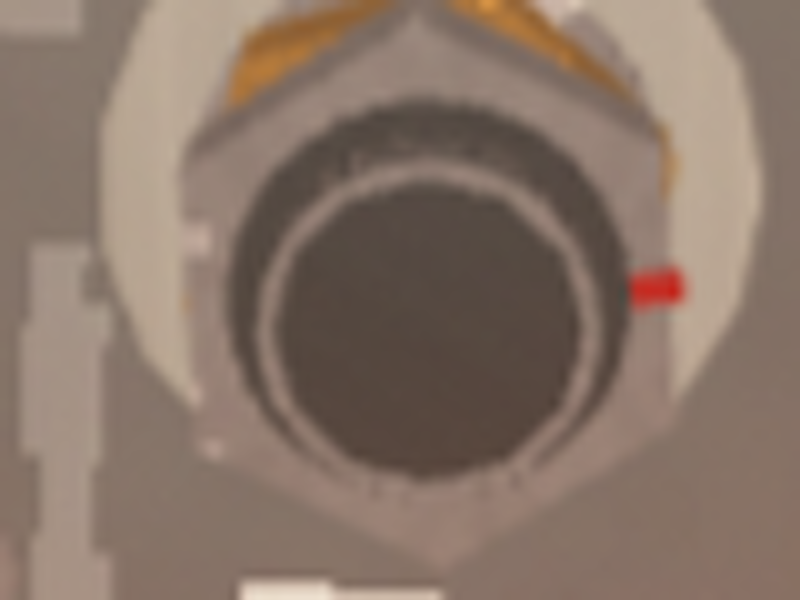

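The strip lies centred between the red lines: the lines are at columns 291 and 342 with the arm at about 317, and the measured directions are 95.5° for both. In the nut crop the red dab is at the right (655,290) and the flats are nearly vertical, so the dab faces about 7° world. That puts the joint at about 1.54 rad, leaving about 3.95 rad to turn. I'll do this in two strokes, starting with j6 near -1.46.

```bash
python3 -m jog '[{"x":19.8,"y":0.4,"z":0,"wx":0,"wy":0,"wz":0},{"x":0,"y":0,"z":0,"wx":0,"wy":0,"wz":-0.12},{"x":0,"y":0,"z":0,"wx":0,"wy":0,"wz":-0.12},{"x":0,"y":0,"z":0,"wx":0,"wy":0,"wz":-0.12},{"x":0,"y":0,"z":0,"wx":0,"wy":0,"wz":-0.12},{"x":0,"y":0,"z":0,"wx":0,"wy":0,"wz":-0.12},{"x":0,"y":0,"z":0,"wx":0,"wy":0,"wz":-0.12},{"x":0,"y":0,"z":0,"wx":0,"wy":0,"wz":-0.12},{"x":0,"y":0,"z":10,"wx":0,"wy":0,"wz":-0.12},{"x":0,"y":0,"z":20,"wx":0,"wy":0,"wz":-0.12},{"x":0,"y":0,"z":20,"wx":0,"wy":0,"wz":0},{"x":0,"y":0,"z":0,"wx":0,"wy":0,"wz":0},{"x":0,"y":0,"z":0,"wx":0,"wy":0,"wz":0},{"x":0,"y":0,"z":0,"wx":0,"wy":0,"wz":0}]' 0.5
python3 -c "
from h import *
s=sense(); print(s['tcp_pos'],s['tcp_rot'],s['qpos'])"
```

```text
clock: 9.57
tcp_pos: [0.514, -0.1197, 0.1189]
tcp_rot: [3.141, 0.001, 2.745]
contact_force: [0.3, 0.4, 0.5]
gripper_width: 0.5
gripper_force: 0.0
[ 0.51403764 -0.11969473  0.1188621 ] [3.14125324e+00 1.38881847e-03 2.74530604e+00] [-2.50651608e-01  3.26434092e-01  1.81460494e+00  1.59659306e-04
  9.99130260e-01 -1.42524784e+00]
```

```bash
python3 -m jog '[{"x":1,"y":0.6,"z":10,"wx":0,"wy":0,"wz":0},{"x":0,"y":0,"z":12,"wx":0,"wy":0,"wz":0},{"x":0,"y":0,"z":7.5,"wx":0,"wy":0,"wz":0},{"x":0,"y":0,"z":0,"wx":0,"wy":0,"wz":0},{"x":0,"y":0,"z":0,"wx":0,"wy":0,"wz":0},{"x":0,"y":0,"z":0,"wx":0,"wy":0,"wz":0}]' 0.5
python3 -m jog '[{"x":0,"y":0,"z":0,"wx":0,"wy":0,"wz":0},{"x":0,"y":0,"z":0,"wx":0,"wy":0,"wz":0},{"x":0,"y":0,"z":0,"wx":0,"wy":0,"wz":0},{"x":0,"y":0,"z":0,"wx":0,"wy":0,"wz":0},{"x":0,"y":0,"z":0,"wx":0,"wy":0,"wz":0},{"x":0,"y":0,"z":0,"wx":0,"wy":0,"wz":0}]' 0
python3 -c "
from h import *
s=sense(); print(s['tcp_pos'],s['tcp_rot'],s['wrist_torque'])"
```

```text
clock: 10.07
tcp_pos: [0.5131, -0.1192, 0.0889]
tcp_rot: [3.141, 0.001, 2.745]
contact_force: [0.3, 1.1, 0.9]
gripper_width: 0.5
gripper_force: 0.0
clock: 10.57
tcp_pos: [0.513, -0.1192, 0.0888]
tcp_rot: [3.141, 0.001, 2.745]
contact_force: [1.6, -0.0, 2.1]
gripper_width: 0.328
gripper_force: 30.0
[ 0.51296206 -0.11915659  0.08880019] [3.14136888e+00 8.71168944e-04 2.74481172e+00] [ 0.05314174 -0.02024928  0.0319458 ]
```

```bash
python3 -m jog '[{"x":0,"y":0,"z":0.15,"wx":0,"wy":0,"wz":0.12},{"x":0,"y":0,"z":0.15,"wx":0,"wy":0,"wz":0.12},{"x":0,"y":0,"z":0.15,"wx":0,"wy":0,"wz":0.12},{"x":0,"y":0,"z":0.15,"wx":0,"wy":0,"wz":0.12},{"x":0,"y":0,"z":0.15,"wx":0,"wy":0,"wz":0.12},{"x":0,"y":0,"z":0.15,"wx":0,"wy":0,"wz":0.12},{"x":0,"y":0,"z":0.15,"wx":0,"wy":0,"wz":0.12},{"x":0,"y":0,"z":0.15,"wx":0,"wy":0,"wz":0.12},{"x":0,"y":0,"z":0.15,"wx":0,"wy":0,"wz":0.12},{"x":0,"y":0,"z":0.15,"wx":0,"wy":0,"wz":0.12}]' 0
python3 -m jog '[{"x":0,"y":0,"z":0.15,"wx":0,"wy":0,"wz":0.12},{"x":0,"y":0,"z":0.15,"wx":0,"wy":0,"wz":0.12},{"x":0,"y":0,"z":0.15,"wx":0,"wy":0,"wz":0.12},{"x":0,"y":0,"z":0.15,"wx":0,"wy":0,"wz":0.12},{"x":0,"y":0,"z":0.15,"wx":0,"wy":0,"wz":0.12},{"x":0,"y":0,"z":0.15,"wx":0,"wy":0,"wz":0.12},{"x":0,"y":0,"z":0.15,"wx":0,"wy":0,"wz":0.12},{"x":0,"y":0,"z":0.15,"wx":0,"wy":0,"wz":0.12},{"x":0,"y":0,"z":0.15,"wx":0,"wy":0,"wz":0.12},{"x":0,"y":0,"z":0.15,"wx":0,"wy":0,"wz":0.12},{"x":0,"y":0,"z":0.15,"wx":0,"wy":0,"wz":0.12},{"x":0,"y":0,"z":0.15,"wx":0,"wy":0,"wz":0.12},{"x":0,"y":0,"z":0.15,"wx":0,"wy":0,"wz":0.12},{"x":0,"y":0,"z":0.15,"wx":0,"wy":0,"wz":0.12},{"x":0,"y":0,"z":0.15,"wx":0,"wy":0,"wz":0.12},{"x":0,"y":0,"z":0,"wx":0,"wy":0,"wz":0},{"x":0,"y":0,"z":0,"wx":0,"wy":0,"wz":0}]' 0
python3 -c "
from h import *
s=sense(); print(s['tcp_pos'],s['tcp_rot'],s['wrist_torque'],s['qpos'][5])"
```

```text
clock: 11.4
tcp_pos: [0.5125, -0.1194, 0.0873]
tcp_rot: [-3.142, 0.001, 1.539]
contact_force: [-1.5, -0.6, 2.2]
gripper_width: 0.327
gripper_force: 30.0
clock: 12.82
tcp_pos: [0.5121, -0.1189, 0.0849]
tcp_rot: [-3.141, 0.001, -0.252]
contact_force: [-2.8, 1.0, 4.8]
gripper_width: 0.327
gripper_force: 30.0
[ 0.51209221 -0.11889165  0.08490348] [-3.14136801e+00  1.10420871e-03 -2.52467093e-01] [ 0.14930384  0.6464799  -0.04079638] 1.5729415075800803
```

```bash
python3 -m jog '[{"x":0,"y":0,"z":0,"wx":0,"wy":0,"wz":0},{"x":0,"y":0,"z":0,"wx":0,"wy":0,"wz":0},{"x":0,"y":0,"z":0,"wx":0,"wy":0,"wz":0},{"x":0,"y":0,"z":0,"wx":0,"wy":0,"wz":0},{"x":0,"y":0,"z":-20,"wx":0,"wy":0,"wz":0},{"x":0,"y":0,"z":-30,"wx":0,"wy":0,"wz":0},{"x":0,"y":0,"z":-30,"wx":0,"wy":0,"wz":-0.11}]' 0.5
python3 -m jog '[{"x":0,"y":0,"z":0,"wx":0,"wy":0,"wz":-0.124},{"x":0,"y":0,"z":0,"wx":0,"wy":0,"wz":-0.124},{"x":0,"y":0,"z":0,"wx":0,"wy":0,"wz":-0.124},{"x":0,"y":0,"z":0,"wx":0,"wy":0,"wz":-0.124},{"x":0,"y":0,"z":0,"wx":0,"wy":0,"wz":-0.124},{"x":0,"y":0,"z":0,"wx":0,"wy":0,"wz":-0.124},{"x":0,"y":0,"z":0,"wx":0,"wy":0,"wz":-0.124},{"x":0,"y":0,"z":0,"wx":0,"wy":0,"wz":-0.124},{"x":0,"y":0,"z":0,"wx":0,"wy":0,"wz":-0.124},{"x":0,"y":0,"z":0,"wx":0,"wy":0,"wz":-0.124},{"x":0,"y":0,"z":0,"wx":0,"wy":0,"wz":-0.124},{"x":0,"y":0,"z":0,"wx":0,"wy":0,"wz":-0.124},{"x":0,"y":0,"z":0,"wx":0,"wy":0,"wz":-0.124},{"x":0,"y":0,"z":0,"wx":0,"wy":0,"wz":-0.124},{"x":0,"y":0,"z":0,"wx":0,"wy":0,"wz":-0.124},{"x":0,"y":0,"z":0,"wx":0,"wy":0,"wz":-0.124},{"x":-20,"y":0,"z":0,"wx":0,"wy":0,"wz":0},{"x":0,"y":0,"z":0,"wx":0,"wy":0,"wz":0},{"x":0,"y":0,"z":0,"wx":0,"wy":0,"wz":0}]' 0.5
python3 - <<'E'
from h import *
p=viewer.capture("wrist"); s=sense(); print(s['tcp_pos'],s['tcp_rot'],s['qpos'][5])
u,v=map(int,proj(p,[.513,-.119,.103])); c=cv2.resize(p["pixels"][v-30:v+30,u-40:u+40],None,fx=10,fy=10,interpolation=cv2.INTER_CUBIC); cv2.imwrite("pics/nut4.png",c)
print(u,v); analyse(p)
m=np.zeros((480,640),bool); m[v-30:v+30,u-40:u+40]=1; q=pts(p,m); rr=np.hypot(q[:,0]-.513,q[:,1]+.119)
print("nut top z",np.median(q[(rr>.0105)&(rr<.0145)&(q[:,2]>.088),2]),"stud",np.median(q[rr<.007,2]),"plate",np.median(q[(rr>.03)&(q[:,2]<.06),2]))
E
```

```text
clock: 13.4
tcp_pos: [0.512, -0.119, 0.1646]
tcp_rot: [-3.141, 0.003, -0.143]
contact_force: [0.1, 0.2, -0.4]
gripper_width: 0.504
gripper_force: 0.0
clock: 14.98
tcp_pos: [0.518, -0.1387, 0.1644]
tcp_rot: [-3.142, -0.0, 1.838]
contact_force: [-0.6, 0.7, -0.6]
gripper_width: 0.504
gripper_force: 0.0
[ 0.51774044 -0.13820535  0.16441276] [-3.14128825e+00 -7.82884946e-04  1.83796022e+00] -0.5500509047971227
314 223
red 420 c [ 0.4886 -0.048 ] ang 95.73 len 0.074 wid 0.003
red 474 c [ 0.5248 -0.047 ] ang 95.68 len 0.074 wid 0.003
red 18 c [ 0.5001 -0.1318] ang 6.03 len 0.004 wid 0.0022
nut top z 0.09813458116415527 stud 0.1115443131861129 plate 0.05560433733161779
```

View pics/nut4.png

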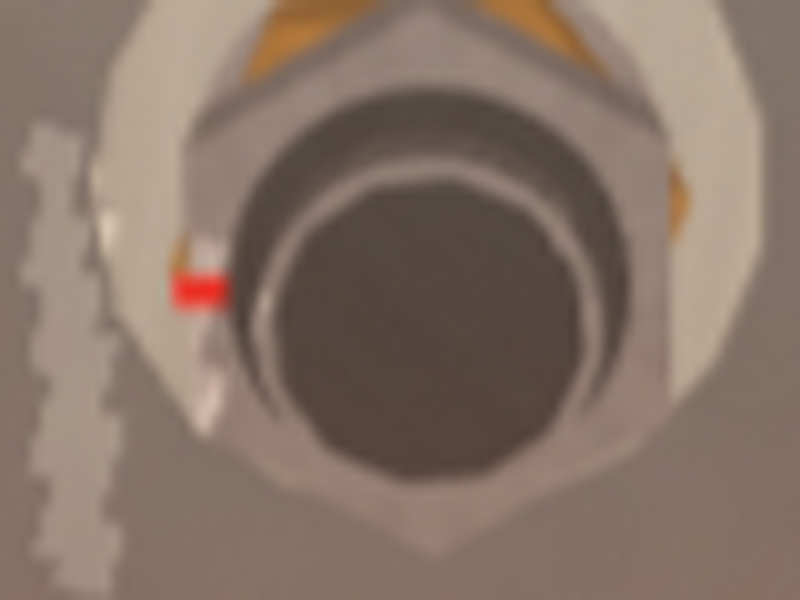

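The dab is now at the left (200,290), i.e. along tool -y at 195°, so the joint is at about 4.54. The nut top at 98 mm agrees with that. The brass nut hasn't visibly moved and the lines and strip are unchanged. Remaining turn is 0.17 rad to contact plus about 0.8 rad.

```bash
python3 -m jog '[{"x":19.8,"y":0.5,"z":0,"wx":0,"wy":0,"wz":0},{"x":0,"y":0,"z":20,"wx":0,"wy":0,"wz":0},{"x":0,"y":0,"z":25,"wx":0,"wy":0,"wz":0},{"x":0,"y":0,"z":20,"wx":0,"wy":0,"wz":0},{"x":0,"y":0,"z":14,"wx":0,"wy":0,"wz":0},{"x":0,"y":0,"z":0,"wx":0,"wy":0,"wz":0},{"x":0,"y":0,"z":0,"wx":0,"wy":0,"wz":0},{"x":0,"y":0,"z":0,"wx":0,"wy":0,"wz":0}]' 0.5
python3 -m jog '[{"x":0,"y":0,"z":0,"wx":0,"wy":0,"wz":0},{"x":0,"y":0,"z":0,"wx":0,"wy":0,"wz":0},{"x":0,"y":0,"z":0,"wx":0,"wy":0,"wz":0},{"x":0,"y":0,"z":0,"wx":0,"wy":0,"wz":0},{"x":0,"y":0,"z":0,"wx":0,"wy":0,"wz":0},{"x":0,"y":0,"z":0,"wx":0,"wy":0,"wz":0}]' 0
python3 -c "
from h import *
s=sense(); print(s['tcp_pos'],s['tcp_rot'],s['wrist_torque'])"
```

```text
clock: 15.7
tcp_pos: [0.5138, -0.119, 0.0866]
tcp_rot: [3.14, 0.001, 1.839]
contact_force: [0.2, 0.5, -0.7]
gripper_width: 0.502
gripper_force: 0.0
clock: 16.2
tcp_pos: [0.5127, -0.1194, 0.0865]
tcp_rot: [-3.141, 0.0, 1.839]
contact_force: [-3.0, -2.2, 5.7]
gripper_width: 0.326
gripper_force: 30.0
[ 0.51269801 -0.11943195  0.08645043] [-3.14101295e+00  3.32814890e-04  1.83903686e+00] [-0.30766118  0.75643416  0.05134639]
```

```bash
python3 -m jog '[{"x":0,"y":0,"z":0.2,"wx":0,"wy":0,"wz":0.122},{"x":0,"y":0,"z":0.2,"wx":0,"wy":0,"wz":0.122},{"x":0,"y":0,"z":0.15,"wx":0,"wy":0,"wz":0.122},{"x":0,"y":0,"z":0.15,"wx":0,"wy":0,"wz":0.122},{"x":0,"y":0,"z":0.15,"wx":0,"wy":0,"wz":0.122},{"x":0,"y":0,"z":0.15,"wx":0,"wy":0,"wz":0.122},{"x":0,"y":0,"z":0.15,"wx":0,"wy":0,"wz":0.122},{"x":0,"y":0,"z":0.15,"wx":0,"wy":0,"wz":0.122},{"x":0,"y":0,"z":0,"wx":0,"wy":0,"wz":0},{"x":0,"y":0,"z":0,"wx":0,"wy":0,"wz":0}]' 0
python3 -c "
from h import *
s=sense(); print(s['tcp_pos'],s['tcp_rot'],s['wrist_torque'])"
```

```text
clock: 17.03
tcp_pos: [0.5123, -0.1193, 0.0859]
tcp_rot: [-3.141, 0.001, 0.863]
contact_force: [-5.8, -1.1, 12.5]
gripper_width: 0.324
gripper_force: 30.0
[ 0.51226228 -0.11934239  0.08587259] [-3.14094959e+00  9.80969081e-04  8.62729254e-01] [-0.18776795  1.2293291  -0.00632473]
```

```bash
python3 -m jog '[{"x":0,"y":0,"z":0,"wx":0,"wy":0,"wz":0},{"x":0,"y":0,"z":0,"wx":0,"wy":0,"wz":0},{"x":0,"y":0,"z":0,"wx":0,"wy":0,"wz":0},{"x":0,"y":0,"z":0,"wx":0,"wy":0,"wz":0},{"x":0,"y":0,"z":-20,"wx":0,"wy":0,"wz":0},{"x":0,"y":0,"z":-30,"wx":0,"wy":0,"wz":0},{"x":0,"y":0,"z":-30,"wx":0,"wy":0,"wz":0},{"x":-20,"y":0,"z":0,"wx":0,"wy":0,"wz":-0.12},{"x":0,"y":0,"z":0,"wx":0,"wy":0,"wz":-0.12},{"x":0,"y":0,"z":0,"wx":0,"wy":0,"wz":-0.12},{"x":0,"y":0,"z":0,"wx":0,"wy":0,"wz":0},{"x":0,"y":0,"z":0,"wx":0,"wy":0,"wz":0}]' 0.5
python3 - <<'E'
from h import *
p=viewer.capture("wrist"); s=sense(); print(s['tcp_pos'],s['tcp_rot'])
u,v=map(int,proj(p,[.513,-.119,.103])); c=cv2.resize(p["pixels"][v-30:v+30,u-40:u+40],None,fx=10,fy=10,interpolation=cv2.INTER_CUBIC); 
for k in range(6):
    pass
cv2.imwrite("pics/nut5.png",c); print(u,v); analyse(p)
im=p["pixels"].astype(int); red=(im[...,2]>130)&(im[...,2]>2*im[...,1]); red[:v-30]=0;red[v+30:]=0;red[:,:u-40]=0;red[:,u+40:]=0
vv,uu=np.where(red); q=onplane(p,np.c_[uu,vv],.097); d=q.mean(0)[:2]-[.513,-.119]; print("dab",len(q),np.hypot(*d),np.degrees(np.arctan2(d[1],d[0])))
for n in ("wrist","top"):
    if n=="top": p=viewer.capture(n); analyse(p)
    d=viewer.cut_out(p,"key_strip")[0]; q=pts(p,d["region"])
    a=q[(q[:,2]>.088)&(q[:,2]<.097)&(q[:,1]>-.04)]; c,w=fitline(a[:,:2]); print("fin",len(a),c,np.degrees(np.arctan2(w[1],w[0])))
    a=q[(q[:,2]>.058)&(q[:,2]<.066)&(q[:,1]>-.09)]; c,w=fitline(a[:,:2]); print("arm",len(a),c,np.degrees(np.arctan2(w[1],w[0])))
for t in ("ring_dish","bike_light","note_clip","tip_cap"):
    for d in viewer.cut_out(p,t)[:1]: print(t,np.round(np.median(pts(p,d["region"]),axis=0),3))
E
```

```text
clock: 18.03
tcp_pos: [0.5002, -0.1343, 0.1641]
tcp_rot: [-3.141, -0.0, 1.22]
contact_force: [0.0, -0.2, 0.1]
gripper_width: 0.503
gripper_force: 0.0
[ 0.50024693 -0.13424588  0.16413062] [-3.14135727e+00 -1.76585236e-04  1.22004954e+00]
325 227
red 473 c [ 0.5249 -0.0476] ang 95.62 len 0.074 wid 0.0031
red 491 c [ 0.4889 -0.0501] ang 95.56 len 0.074 wid 0.0029
red 16 c [ 0.4991 -0.1166] ang 138.87 len 0.004 wid 0.0019
red 1262 c [ 0.6654 -0.2402] ang 136.38 len 0.055 wid 0.021
red 168 c [ 0.6564 -0.2922] ang 48.4 len 0.017 wid 0.0093
dab 16 0.013791983254150991 136.38909938985557
fin 2068 [ 0.50401351 -0.00918003] 95.80027968231295
arm 4749 [ 0.50695856 -0.03784839] 95.19298370100871
red 629 c [ 0.6528 -0.2585] ang 55.39 len 0.061 wid 0.0337
red 80 c [ 0.5244 -0.0478] ang 95.5 len 0.072 wid 0.0032
red 79 c [ 0.4885 -0.052 ] ang 95.85 len 0.072 wid 0.0029
fin 488 [0.50052139 0.01848785] 94.82240903544343
arm 892 [ 0.50378192 -0.02178133] 95.48581068937624
bike_light [ 0.647 -0.249  0.075]
note_clip [ 0.406 -0.234  0.057]
tip_cap [0.48  0.128 0.076]
```

View pics/nut5.png

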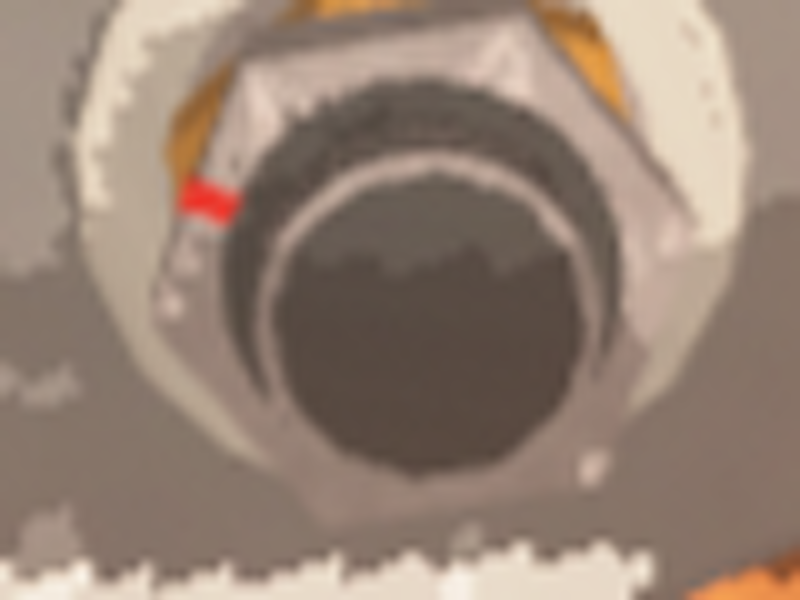

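The dab sits at 136–139°, which puts the joint at about 5.52, or roughly 0.8 rad past contact. The strip direction of 95.5° is unchanged. I'll back off and check the brass nut and strip against the first scene picture.

```bash
python3 -m jog '[{"x":0,"y":0,"z":-40,"wx":0,"wy":0,"wz":0},{"x":0,"y":-20,"z":-35,"wx":0,"wy":0,"wz":0},{"x":0,"y":-35,"z":-10,"wx":0,"wy":0,"wz":0},{"x":0,"y":-35,"z":0,"wx":0,"wy":0,"wz":0},{"x":0,"y":-35,"z":0,"wx":0,"wy":0,"wz":0},{"x":0,"y":0,"z":0,"wx":0,"wy":0,"wz":0},{"x":0,"y":0,"z":0,"wx":0,"wy":0,"wz":0},{"x":0,"y":0,"z":0,"wx":0,"wy":0,"wz":0}]' 0.5
python3 - <<'E'
from h import *
p=viewer.capture("scene"); a=cv2.imread("pics/scene0.png"); f=lambda i:cv2.resize(i[222:264,190:240],(400,336),interpolation=cv2.INTER_CUBIC)
cv2.imwrite("pics/cmp.png",np.hstack([f(a),f(p["pixels"])]))
t=viewer.capture("top")
for n in ("ring_dish","bike_light","note_clip","tip_cap"):
    for d in viewer.cut_out(t,n)[:1]: print(n,np.round(np.median(pts(t,d["region"]),axis=0),3))
E
```

```text
clock: 19.1
tcp_pos: [0.3834, -0.0919, 0.2498]
tcp_rot: [3.14, -0.0, 1.223]
contact_force: [1.2, 0.1, 0.5]
gripper_width: 0.5
gripper_force: 0.0
ring_dish [ 0.518 -0.3    0.059]
bike_light [ 0.647 -0.249  0.075]
note_clip [ 0.396 -0.237  0.058]
tip_cap [0.479 0.129 0.074]
```

View pics/cmp.png

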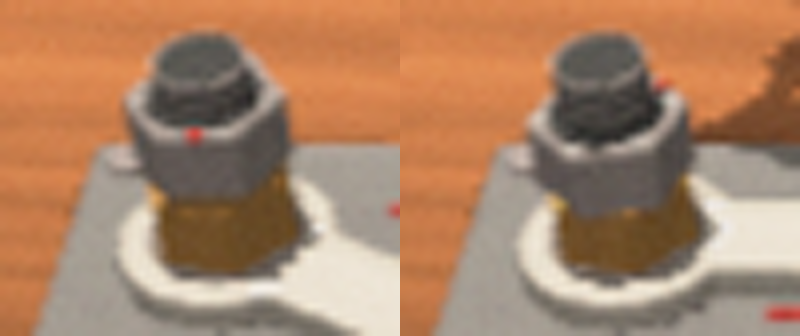

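The comparison shows the steel nut run down onto the brass nut. The brass outline is unchanged (columns 160–300 against 560–700), and the strip lies along the lines. The other objects are where they were; the note clip's reading is about 10 mm off this time because the gripper now partly hides it from the top camera.

```bash
python3 -c "
from station import r
print(r.sign_off())"
```

```text
the job is handed in; nothing more can be done
None
```

I swung the strip round to lie centred between the red lines and locked the jam nut about 0.8 rad past first contact; the brass nut shows no turn, the gripper is clear, and the job was handed in at about 19 s.

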